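# Slip the holding plate under the damper-rod nut and lower the nut onto it

### The arm

A 7-joint arm with a two-finger parallel gripper is mounted at the origin on the work surface. World frame = base frame: x ahead of the robot, y to its left, z up, the work surface at z = 0. Lengths are in m, angles in rad, forces in N, time in s.
With the tool pointing down it reaches from about 0.4 to 0.875 m from the base axis. Payload 4.4 kg.
Tool frame: the origin (TCP) lies at the very end of the fingers, on their centre line; the grasp point (between the pads) lies r.grip_point_offset behind it (r.grip_point_offset is the distance from the TCP to the grasp point, in m); z points along the fingers, y is the line along which they close (so a half turn about z gives the same grasp; the last joint's range is limited). The gripper opens to 85 mm and grips with 20 to 120 N. Pads are 22 mm wide; open, the fingers measure 114 mm over their backs; the gripper's body (76 mm by 85 mm) begins 54 mm behind the grasp point. The pads swing forward as they close: fully open they stand 13 mm farther back than shut.
Start: joints at [1.038, 0.628, 0.038, 1.517, -0.027, 0.996, -0.02], TCP at [0.293, -0.58, 0.231] pointing down, gripper open.
Joint ranges: [-3.06, 3.06], [-0.37, 2.12], [-1.25, 1.32], [0.18, 2.47], [-1.1, 4.24], [0.23, 1.98], [-2.94, 2.94]. Speed limits (rad/s): [2.57, 2.57, 3.14, 3.14, 3.14, 3.14, 3.14].

### API

Orientations are given as a unit quaternion [x, y, z, w].
In Python, from plant import r, cams, finish_job gives the robot as it stands. The module is installed in compiled form; this text tells all that it offers.
- The arm moves only by the tool servo_tool, never from a script. Its argument "steps" is a list of rows, each an object of numbers: "grip": the closure, from -1 (fully open) to 1 (shut); "x", "y", "z": the shift along the tool's x, y, z scaled (see below); "ax", "ay", "az": the turn, a rotation vector about the tool's x, y, z scaled (see below). A call has 1 to 5 rows; each row shifts and turns the commanded pose from where the row before left it, along the tool's axes as they then stand; what a row does not reach is not made up. The controller multiplies each number of a shift by 150 mm and each number of a turn by 180 degrees. A row lasts 1/8 s, in which the tool goes at most 62.5 mm and 10.7 degrees, less where a joint would pass 70% of its speed; a pose out of reach is approached as far as the arm can. A call with a number of a shift or a turn outside -1 to 1 is refused whole. A call with a gripper value outside its range is refused whole. The fingers move at their own pace and stop on an object; the grip force is fixed at half the most. Time passes only in rows, so rows that do not move let the fingers close. It gives the time, the measured TCP pose, the force, the opening and the grip force at its end, in the units of the state.
- r.get_state(): the state, without advancing time (a new reading comes with each control period).
- cams.snapshot(name): name is "side" or "top" or "wrist"; returns the picture (420x560x3 uint8, red, green, blue); there is no depth.
- cams.calibration(name): a dict with "fov_y" (degrees; the focal length in pixels is half the picture's height over the tangent of half this angle, whatever the lens; pixels are square), "cx", "cy" (the principal point, pixels), "k1" (the pictures are not rectified: a ray, as slopes to the right and down, at radius r is drawn at 1 + k1 r^2 times it, then the intrinsics apply), "world_from_camera" (4x4, takes a point from camera to world coordinates). Camera axes: x right, y up, looking along -z (the intrinsics and any distortion apply to the point x, -y, -z); pixel columns grow to the right and rows downward; lengths in m; the calibration is good to about 2 mm. A picture is of the moment at which its call begins: read the wrist's pose just before it. calibration takes no time and is no camera call; for the wrist camera it gives the pose at the moment of the call.
- finish_job(): hands the job in; it is judged then, once.
The state is a dict: "time_s": time; "q": joint angles; "qd": joint speeds; "effort": joint torques, N m; "eef_pos": TCP position; "tool_rot": TCP orientation; "wrist_force": force on the tool from outside, world axes, zero at the start; "wrist_torque": the same for the moment, N m; "finger_gap": finger opening in m; "gripper_force": force on a finger pad.
Only numpy, scipy, OpenCV 4.12 (cv2) and the standard library are available. Lean on these libraries where they do the work, as an engineer would, in place of code of your own. Each camera call takes 0.05 s, during which the arm holds its last target. There are 200 camera calls.

### The job

On the blue fork-service stand a damper rod stands up with a brass nut and a black cap on it. Take the slotted aluminium plate by its orange grip, slide it flat on the stand's deck through the gap under the nut until the rod is fully home at the bottom of the slot, and let go; then push the black cap straight down until the nut bears on the plate. Leave the stand so, with the plate flat and home, and do not shift the other things on the bench.

Things in the scene. Friction and masses are not known exactly. Their poses are not given: they have to be found in the camera images.
- plate_grip (a point): Middle of the orange upright grip on the slotted aluminium plate (sizes in mm). Plate axes: x lengthwise towards the open slot, y across, z up. Plate 150 x 60 x 8 thick, flat, 0.25 kg; it reaches 120 to +x and 30 to -x of this point. Grip 40 (x) x 16 (y) x 45 high on the plate's upper face; take it across the 16. This point is 33 above the plate's underside, the grip's top 53.
- plate_seat (a point): Point of the plate in the middle of its slot, level with its underside: 88 to +x of the grip's middle and 33 below; same axes. The slot is 22 wide, 38 deep, open at the plate's +x end. With the rod touching the slot's bottom, the rod's axis passes here: plate fully home when it coincides with stand_seat.
- stand_seat (a point): Fixed point where the axis of the 12 mm steel rod meets the blue stand's flat deck, 90 mm above the bench. Stand axes: z up, +x the way the plate slides in (plate x along it). Deck: x -105 to +45, y +-50. Low rails on it at x -100 to -40, 72 apart (inner faces y +-36, outer +-44), 10 high: the plate runs between them, entering from -x, or lowered there from above.
- cap_top (a point): Middle of the flat top of the black cap (30 across, 40 high); 74 above the deck at joint rod = 0, moving down with the rod. The cap sits on a round brass nut, 36 across, 10 thick. The gap from deck to nut is 24 mm minus the joint value: the plate's only way in, as the nut is wider than the slot.
- rod (a joint): Downward travel of rod, nut and cap together, in m: 0 fully raised, 0.022 its lower stop. It is stiff: it takes about 6 N to push and stays where it is left. With the 8 mm plate under the nut it stops at about 0.016, where the nut bears on the plate.
- socket_mid (a point): Middle of a loose black fork-cap socket, 52 across, 60 high, standing on the bench; leave it alone.
- oil_mid (a point): Middle of a yellow oil bottle, 68 across, 190 high, standing; leave it alone.
- grease_mid (a point): Middle of a white jar with red lid, 72 across, 80 high, standing; leave it alone.
- wrench_mid (a point): Middle of a steel wrench, 190 long along its x axis, lying on the bench; leave it alone.
- spacer_mid (a point): Middle of an aluminium spacer tube, 52 across, 50 high, standing; leave it alone.
Not all that is in view belongs to the job. What is shaped like the part that bears stand_seat but purple is not meant. Of the things shaped like the part that bears plate_grip, the aluminium one is meant.

How it is judged:
By the outcome, as a careful person would: the job done as asked, in the order asked, and still so for the second after the job is handed in, with the robot touching nothing.
It also fails if it takes over 51 s, if anything falls off the work surface, if the arm or the gripper's body presses on something with over 40 N, if the wrist force passes 120 N, or if a joint passes its speed limit or range.

## Working session

There is one attempt and no reset: what is moved stays moved. The work goes in short steps, Python scripts to look and compute and a tool call to move; the robot and the scene stay as the last step left them, time stands still between calls to the robot, and variables do not carry over. Pictures are saved under pics/ and viewed, at most 10 in all, crops included, and the job is handed in when it is done.

Besides the shell and the picture viewer there is one more tool, called after "Call:" as name(argument=value, ...) on one line, values as JSON. servo_tool: Moves the arm, as the interface text tells. Shifts and turns lie within -1 to 1; 1 stands for 150 mm of shift or 180 degrees of turn. Its arguments: {"type":"object","properties":{"steps":{"type":"array","items":{"type":"object","properties":{"grip":{"type":"number"},"x":{"type":"number"},"y":{"type":"number"},"z":{"type":"number"},"ax":{"type":"number"},"ay":{"type":"number"},"az":{"type":"number"}}}}},"required":["steps"]}

```bash
mkdir -p pics
cat > h.py <<'E'
import numpy as np, cv2
from plant import r, cams, finish_job
def K(c):
    f=210/np.tan(np.radians(c["fov_y"])/2); return np.array([[f,0,c["cx"]],[0,f,c["cy"]],[0,0,1.]])
def ray(c,u,v):
    k=K(c); d=np.array([(u-c["cx"])/k[0,0],(v-c["cy"])/k[1,1]]); s=d.copy()
    for _ in range(30): s=d/(1+c["k1"]*(s@s))
    T=np.array(c["world_from_camera"]); return T[:3,3],T[:3,:3]@np.array([s[0],-s[1],-1])
def onz(c,u,v,z):
    o,d=ray(c,u,v); return o+d*(z-o[2])/d[2]
def proj(c,p):
    T=np.array(c["world_from_camera"]); q=T[:3,:3].T@(np.array(p)-T[:3,3]); s=np.array([q[0],-q[1]])/-q[2]
    k=K(c); return s*(1+c["k1"]*(s@s))*k[0,0]+[c["cx"],c["cy"]]
def save(n,fn,box=None,size=None):
    im=cams.snapshot(n)[:,:,::-1]
    if box: im=im[box[1]:box[3],box[0]:box[2]]
    if size: im=cv2.resize(im,size,interpolation=cv2.INTER_CUBIC)
    cv2.imwrite("pics/"+fn,im)
E
python3 - <<'E'
from h import *
for n in("top","side"):
    c=cams.calibration(n);print(n,c)
    im=cams.snapshot(n)[:,:,::-1];cv2.imwrite(f"pics/{n}0raw.png",im);cv2.imwrite(f"pics/{n}0.png",cv2.resize(im,(800,600),interpolation=cv2.INTER_CUBIC))
s=r.get_state();print(s,r.grip_point_offset)
E
```

```text
top {'fov_y': 43.815173206417164, 'cx': 278.0565899542374, 'cy': 205.99990696865208, 'k1': -0.1579871566353852, 'world_from_camera': array([[ 0.00295794,  0.98595634, -0.1669771 ,  0.34833188],
       [-0.99996252,  0.00427505,  0.00752909,  0.04386731],
       [ 0.00813718,  0.16694857,  0.98593203,  1.30789672],
       [ 0.        ,  0.        ,  0.        ,  1.        ]])}
side {'fov_y': 53.73497481858884, 'cx': 274.8674348451361, 'cy': 202.66081918501988, 'k1': -0.052180475047030925, 'world_from_camera': array([[-0.9872693 ,  0.09962505, -0.12399262,  0.41970769],
       [-0.15838389, -0.54407951,  0.82394905,  0.83751085],
       [ 0.01462412,  0.83309804,  0.552932  ,  0.64544206],
       [ 0.        ,  0.        ,  0.        ,  1.        ]])}
{'time_s': 0.1, 'q': array([ 1.03822193,  0.62922777,  0.03843521,  1.51825588, -0.02699203,
        0.99634857, -0.01998231]), 'qd': array([ 0.00055451, -0.00094698,  0.0005065 , -0.00140855,  0.00175447,
        0.00103836, -0.00067332]), 'effort': array([ 5.04110183e-03, -5.64522600e+01,  1.23098351e+00, -1.93972099e+01,
        1.13061361e-02,  5.41408474e-03,  2.50875178e-05]), 'eef_pos': array([ 0.29228   , -0.57994338,  0.23050154]), 'tool_rot': array([ 9.72884774e-01,  2.31288727e-01, -2.07477215e-04, -8.35605265e-04]), 'wrist_force': array([-0.24484392,  0.19994463,  0.0527983 ]), 'wrist_torque': array([-0.00418284, -0.0133721 , -0.04488447]), 'gripper_force': 0.0, 'finger_gap': 0.08578943915694187} 0.0187
```

View pics/top0.png

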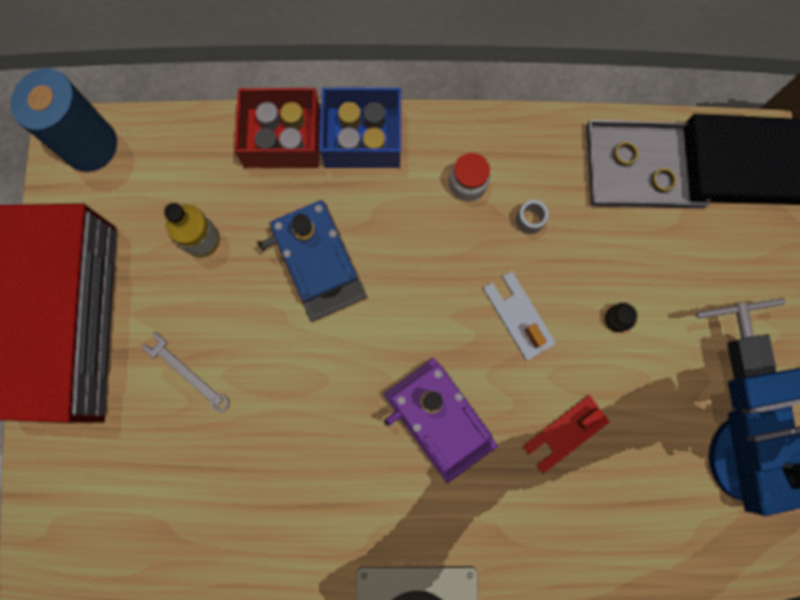

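View pics/side0.png

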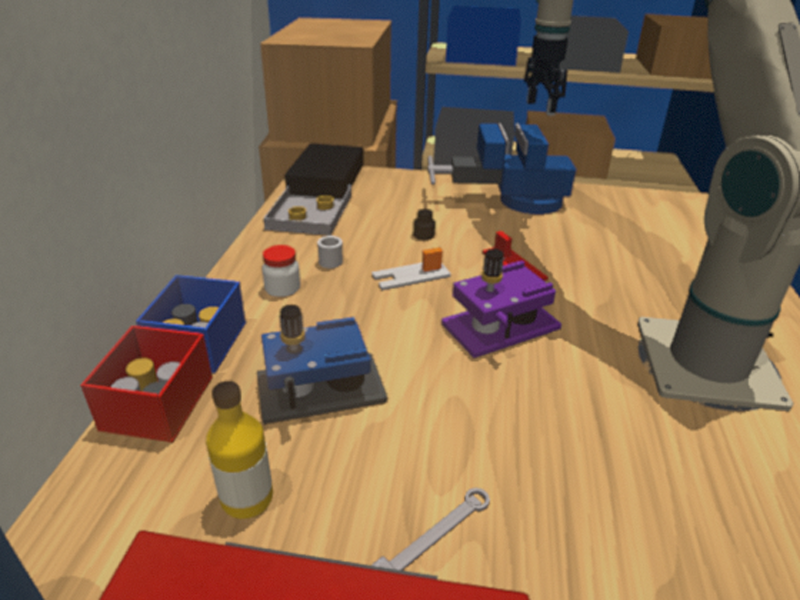

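The top view (800x600) shows the blue stand around (315,255) with its cap at (303,227), and the aluminium plate at (520,315) with the grip at (536,335). The side view shows the stand at (318,350) and the plate at (415,270). I'll enlarge both.

Run:
```python
import cv2,numpy as np
im=cv2.imread("pics/top0raw.png");a=im[135:225,175:265];b=im[180:270,320:410]
f=lambda x:cv2.resize(cv2.convertScaleAbs(x,alpha=1.5),(400,400),interpolation=cv2.INTER_CUBIC)
im=cv2.imread("pics/side0raw.png")
c=im[205:305,170:280];d=im[165:210,255:325]
A=np.hstack([f(a),f(b)]);cv2.imwrite("pics/ct.png",A)
c=cv2.resize(c,(400,364),interpolation=cv2.INTER_CUBIC);d=cv2.resize(d,(400,257),interpolation=cv2.INTER_CUBIC)
d=cv2.copyMakeBorder(d,0,107,0,0,cv2.BORDER_CONSTANT);cv2.imwrite("pics/cs.png",np.hstack([c,d]))
```

```text
(no output)
```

View pics/ct.png

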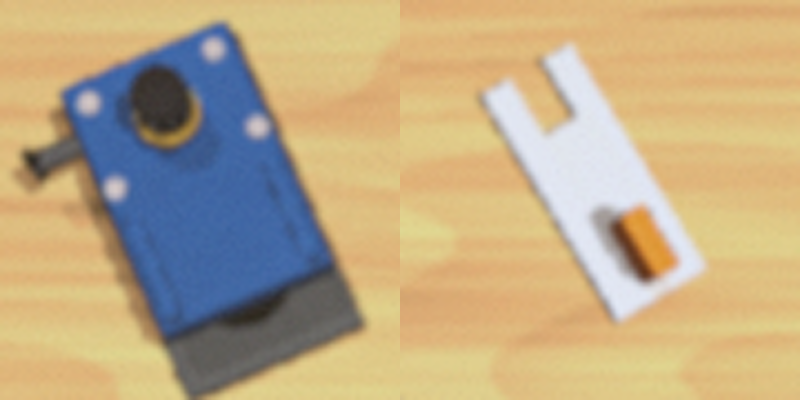

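View pics/cs.png

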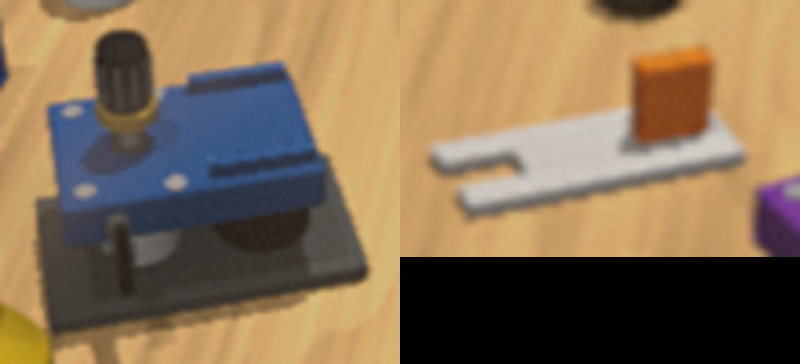

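The crops show the corners of the deck and plate clearly. I'll fit both poses from those corners.

```bash
cat > fit.py <<'E'
from h import *
from scipy.optimize import least_squares
def fit(x0,pts):
    def P(p,m): c,s=np.cos(p[2]),np.sin(p[2]); return [p[0]+c*m[0]-s*m[1],p[1]+s*m[0]+c*m[1],m[2]]
    C={n:cams.calibration(n) for n in("top","side")}
    f=lambda p:np.concatenate([proj(C[n],P(p,m))-uv for n,m,uv in pts])
    s=least_squares(f,x0,loss="soft_l1",x_scale=[.01,.01,.01]);print(np.round(s.x,4),np.degrees(s.x[2]));print(np.round(f(s.x).reshape(-1,2),1).tolist());return s.x
t=lambda u,v,ox,oy:((u+.5)*.225-.5+ox,(v+.5)*.225-.5+oy)
sc=lambda u,v:((u+.5)*.275-.5+170,(v+.5)*.275-.5+205)
sd=lambda u,v:((u+.5)*.175-.5+255,(v+.5)*.175-.5+165)
if __name__=="__main__":
    S=[("top",(a/1e3,b/1e3,z),t(u,v,175,135)) for a,b,z,u,v in [(45,50,.09,62,93),(45,-50,.09,227,22),(-105,50,.09,165,338),(-105,-50,.09,333,268),(0,0,.164,161,92)]]
    S+=[("side",(a/1e3,b/1e3,z),sc(u,v)) for a,b,z,u,v in [(45,-50,.09,50,105),(45,50,.09,68,212),(-105,50,.09,325,178),(0,0,.164,122,42)]]
    fit([.55,.2,.4],S)
    G=[("top",(a/1e3,b/1e3,z),t(u-400,v,320,180)) for a,b,z,u,v in [(120,30,.008,482,95),(120,-30,.008,572,42),(-30,30,.008,615,322),(-30,-30,.008,708,267),(0,0,.053,655,240)]]
    G+=[("side",(a/1e3,b/1e3,z),sd(u-400,v)) for a,b,z,u,v in [(120,-30,.008,433,150),(120,30,.008,460,195),(-30,30,.008,742,154)]]
    fit([.45,-.1,.5],G)
E
python3 fit.py
```

```text
[0.6587 0.1902 0.4136] 23.69872182531415
[[-1.1, -1.0], [-0.1, -1.0], [-1.0, 0.1], [0.1, -0.7], [-1.0, -0.3], [0.8, -0.8], [-0.3, -0.1], [2.6, -2.2], [1.6, -1.0]]
[ 0.4948 -0.2043  0.5173] 29.639743864630695
[[0.2, -0.9], [0.1, -0.3], [0.5, -0.6], [-0.3, -0.0], [-1.0, -0.4], [0.3, -0.9], [2.5, 1.9], [1.7, -0.2]]
```

```bash
cat > go.py <<'E'
import sys
from h import *
from scipy.spatial.transform import Rotation as R
def go(p,yaw):  # yaw deg of tool x; tool down
    s=r.get_state(); a=R.from_quat(s["tool_rot"]); b=R.from_euler("z",yaw,degrees=True)*R.from_euler("x",180,degrees=True)
    rv=(a.inv()*b).as_rotvec(degrees=True)/180; d=b.inv().apply(np.array(p)-s["eef_pos"])/.15
    print("t",round(s["time_s"],2),"pos",np.round(s["eef_pos"],4),"turn units",np.round(rv,4),"then shift units",np.round(d,4),"rows",np.linalg.norm(d)/.4167)
if __name__=="__main__": v=list(map(float,sys.argv[1:])); go(v[:3],v[3])
E
python3 go.py .4948 -.2043 .22 29.6
```

```text
t 0.1 pos [ 0.2923 -0.5799  0.2305] turn units [-0.0005 -0.     -0.0159] then shift units [ 2.4109 -1.5106  0.07  ] rows 6.829646971636269
```

Call:
servo_tool(steps=[{"az":-0.016,"grip":-1},{"x":0.3,"y":-0.19,"grip":-1},{"x":0.3,"y":-0.19,"grip":-1},{"x":0.3,"y":-0.19,"grip":-1},{"x":0.3,"y":-0.19,"grip":-1}])

```text
invalid input at $.steps[0]: expected keys grip, x, y, z, ax, ay, az
```

Call:
servo_tool(steps=[{"x":0.3,"y":-0.19,"grip":-1},{"x":0.3,"y":-0.19,"grip":-1},{"x":0.3,"y":-0.19,"grip":-1},{"x":0.3,"y":-0.18,"grip":-1},{"grip":-1}])

```text
invalid input at $.steps[0]: expected keys grip, x, y, z, ax, ay, az
```

```bash
python3 go.py .4948 -.2043 .22 29.6
python3 - <<'E'
from h import *
c=cams.calibration("wrist");im=cams.snapshot("wrist")[:,:,::-1].copy();cv2.imwrite("pics/w1raw.png",im)
import pickle;pickle.dump(c,open("w1.pkl","wb"));print(c)
a=np.radians(29.6);R=np.array([[np.cos(a),-np.sin(a)],[np.sin(a),np.cos(a)]])
for m in [(120,30,8),(120,-30,8),(-30,30,8),(-30,-30,8),(20,8,53),(20,-8,53),(-20,8,53),(-20,-8,53)]:
    print(m,proj(c,[*(R@np.array(m[:2])/1e3+[.4948,-.2043]),m[2]/1e3]).round(1))
cv2.imwrite("pics/w1.png",cv2.resize(im,(800,600)))
E
```

```text
t 0.1 pos [ 0.2923 -0.5799  0.2305] turn units [-0.0005 -0.     -0.0159] then shift units [ 2.4109 -1.5106  0.07  ] rows 6.829646971636269
{'fov_y': 59.37325989675206, 'cx': 275.36405238497724, 'cy': 210.6066491752769, 'k1': -0.009394231101774286, 'world_from_camera': array([[ 0.45022039,  0.85510178,  0.25710416,  0.35757897],
       [-0.89291348,  0.43201134,  0.12677427, -0.54764225],
       [-0.00266701, -0.28664813,  0.95803222,  0.37245258],
       [ 0.        ,  0.        ,  0.        ,  1.        ]])}
(120, 30, 8) [-137.5 -503.1]
(120, -30, 8) [ -51.9 -513.4]
(-30, 30, 8) [ -75.4 -227.4]
(-30, -30, 8) [-1.00e-01 -2.34e+02]
(20, 8, 53) [-128.5 -389.7]
(20, -8, 53) [-103.9 -392.5]
(-20, 8, 53) [-109.1 -306.8]
(-20, -8, 53) [ -85.4 -309.2]
```

View pics/w1.png

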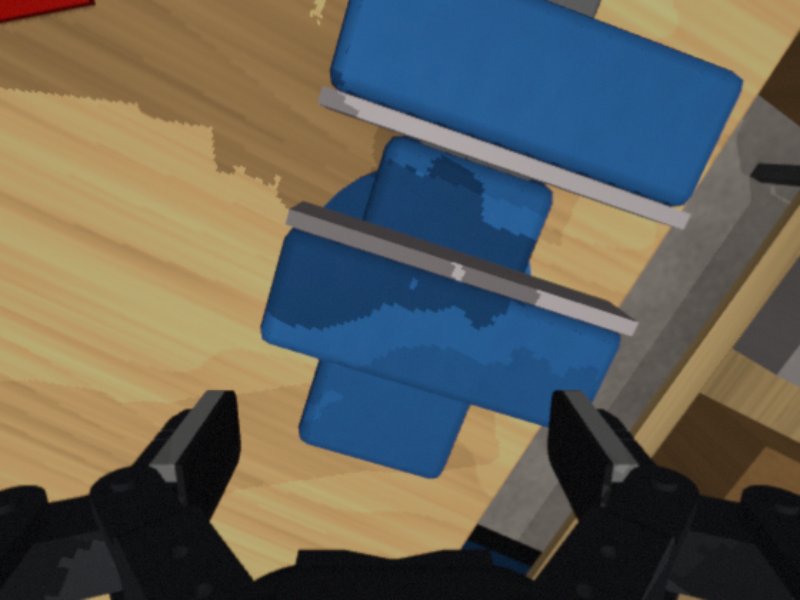

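The move was refused because every key is required. The wrist view shows the vise just ahead of the tool (top centre), so I'll rise before crossing.

Call:
servo_tool(steps=[{"x":0,"y":0,"z":-0.35,"ax":0,"ay":0,"az":-0.016,"grip":-1},{"x":0,"y":-0.19,"z":-0.25,"ax":0,"ay":0,"az":0,"grip":-1},{"x":0.3,"y":-0.19,"z":0,"ax":0,"ay":0,"az":0,"grip":-1},{"x":0.3,"y":-0.19,"z":0,"ax":0,"ay":0,"az":0,"grip":-1},{"x":0.3,"y":-0.19,"z":0,"ax":0,"ay":0,"az":0,"grip":-1}])

```text
time_s: 0.78
eef_pos: [0.3541, -0.413, 0.3213]
tool_rot: [0.967, 0.255, 0.0, -0.0]
wrist_force: [0.6, -0.2, -0.1]
finger_gap: 0.0855
gripper_force: 0.0
```

Call:
servo_tool(steps=[{"x":0.3,"y":-0.19,"z":0,"ax":0,"ay":0,"az":0,"grip":-1},{"x":0.3,"y":-0.19,"z":0,"ax":0,"ay":0,"az":0,"grip":-1},{"x":0.3,"y":-0.19,"z":0.2,"ax":0,"ay":0,"az":0,"grip":-1},{"x":0.2,"y":-0.18,"z":0.3,"ax":0,"ay":0,"az":0,"grip":-1},{"x":0,"y":0,"z":0,"ax":0,"ay":0,"az":0,"grip":-1}])

```text
time_s: 1.4
eef_pos: [0.4403, -0.2304, 0.2434]
tool_rot: [0.966, 0.259, -0.002, -0.003]
wrist_force: [0.6, -0.6, -1.1]
finger_gap: 0.0852
gripper_force: 0.0
```

```bash
python3 go.py .4948 -.2043 .22 29.6
python3 - <<'E'
from h import *
c=cams.calibration("wrist");im=cams.snapshot("wrist")[:,:,::-1].copy();cv2.imwrite("pics/w2raw.png",im)
import pickle;pickle.dump(c,open("w2.pkl","wb"))
a=np.radians(29.6);R=np.array([[np.cos(a),-np.sin(a)],[np.sin(a),np.cos(a)]])
for m in [(120,30,8),(120,-30,8),(-30,30,8),(-30,-30,8),(20,8,53),(20,-8,53),(-20,8,53),(-20,-8,53)]:
    print(m,(proj(c,[*(R@np.array(m[:2])/1e3+[.4948,-.2043]),m[2]/1e3])/.7).round(1))
cv2.imwrite("pics/w2.png",cv2.resize(im,(800,600)))
E
```

```text
t 1.4 pos [ 0.4403 -0.2304  0.2434] turn units [-0.0023  0.0009  0.0023] then shift units [0.4016 0.0281 0.1561] rows 1.0362754284013846
(120, 30, 8) [357.4 -35.4]
(120, -30, 8) [452.7 -34.8]
(-30, 30, 8) [359.9 204.8]
(-30, -30, 8) [444.4 205.5]
(20, 8, 53) [390.4 129.7]
(20, -8, 53) [417.  129.9]
(-20, 8, 53) [390.  197.1]
(-20, -8, 53) [415.7 197.3]
```

View pics/w2.png

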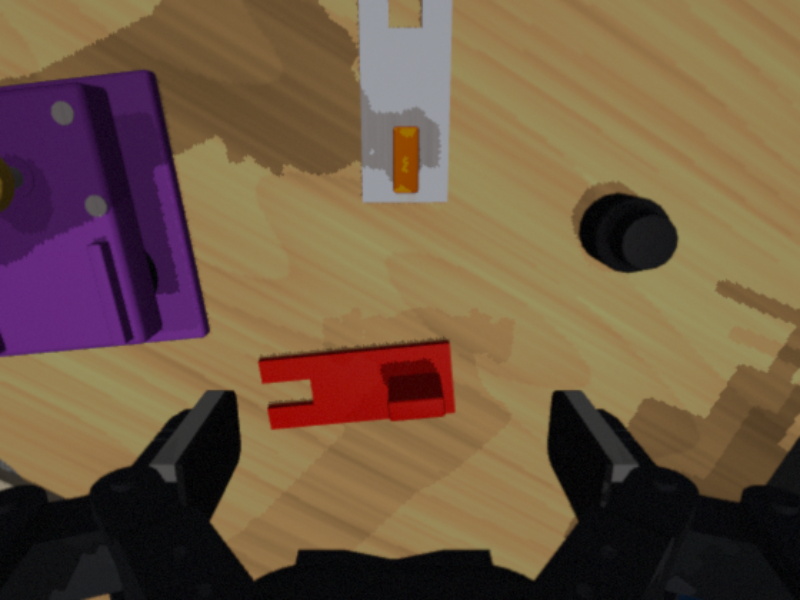

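The wrist view shows the grip top at about (406,159), a few pixels from where I predicted it. That moves the plate's grip to about (0.498,-0.204). I'll move over it and descend.

Call:
servo_tool(steps=[{"x":0.3,"y":0.02,"z":0,"ax":-0.002,"ay":0.001,"az":0.002,"grip":-1},{"x":0.12,"y":0.015,"z":0.15,"ax":0,"ay":0,"az":0,"grip":-1},{"x":0,"y":0,"z":0.3,"ax":0,"ay":0,"az":0,"grip":-1},{"x":0,"y":0,"z":0.3,"ax":0,"ay":0,"az":0,"grip":-1},{"x":0,"y":0,"z":0,"ax":0,"ay":0,"az":0,"grip":-1}])

```text
time_s: 2.08
eef_pos: [0.4973, -0.2104, 0.1321]
tool_rot: [0.968, 0.252, -0.0, 0.002]
wrist_force: [-0.1, -0.0, 0.7]
finger_gap: 0.0852
gripper_force: 0.0
```

```bash
python3 go.py .4978 -.2041 .019 29.6
```

```text
t 2.08 pos [ 0.4973 -0.2104  0.1321] turn units [ 0.0009  0.0003 -0.0025] then shift units [ 0.0234 -0.0347  0.754 ] rows 1.8122879572351536
```

Call:
servo_tool(steps=[{"x":0.02,"y":-0.035,"z":0.2,"ax":0.001,"ay":0,"az":-0.002,"grip":-1},{"x":0,"y":0,"z":0.2,"ax":0,"ay":0,"az":0,"grip":-1},{"x":0,"y":0,"z":0.15,"ax":0,"ay":0,"az":0,"grip":-1},{"x":0,"y":0,"z":0.1,"ax":0,"ay":0,"az":0,"grip":-1},{"x":0,"y":0,"z":0,"ax":0,"ay":0,"az":0,"grip":-1}])

```text
time_s: 2.7
eef_pos: [0.5003, -0.2042, 0.0369]
tool_rot: [0.967, 0.255, 0.002, 0.001]
wrist_force: [0.4, 0.0, -0.3]
finger_gap: 0.0852
gripper_force: 0.0
```

```bash
python3 go.py .4978 -.2041 .019 29.6
```

```text
t 2.7 pos [ 0.5003 -0.2042  0.0369] turn units [ 0.0012 -0.0011 -0.0001] then shift units [-0.0145 -0.0088  0.1194] rows 0.28945944426824066
```

Call:
servo_tool(steps=[{"x":-0.014,"y":-0.009,"z":0.115,"ax":0.001,"ay":-0.001,"az":0,"grip":-1},{"x":0,"y":0,"z":0,"ax":0,"ay":0,"az":0,"grip":-0.3},{"x":0,"y":0,"z":0,"ax":0,"ay":0,"az":0,"grip":0.2},{"x":0,"y":0,"z":0,"ax":0,"ay":0,"az":0,"grip":1},{"x":0,"y":0,"z":0,"ax":0,"ay":0,"az":0,"grip":1}])

```text
time_s: 3.32
eef_pos: [0.4978, -0.2034, 0.0196]
tool_rot: [0.967, 0.256, 0.0, 0.0]
wrist_force: [0.0, 0.8, 0.2]
finger_gap: 0.0155
gripper_force: 58.7
```

Call:
servo_tool(steps=[{"x":0,"y":0,"z":0,"ax":0,"ay":0,"az":0,"grip":1},{"x":0,"y":0,"z":0,"ax":0,"ay":0,"az":0,"grip":1},{"x":0,"y":0,"z":0,"ax":0,"ay":0,"az":0,"grip":1}])

```text
time_s: 3.7
eef_pos: [0.4978, -0.2034, 0.0196]
tool_rot: [0.967, 0.256, 0.0, 0.0]
wrist_force: [-0.7, 0.2, 5.3]
finger_gap: 0.0154
gripper_force: 59.5
```

```bash
python3 go.py .4978 -.2041 .22 29.6
python3 - <<'E'
import numpy as np
a=np.radians(23.7);s=np.array([.6587,.1902]);print(s-.165*np.array([np.cos(a),np.sin(a)]),s-.088*np.array([np.cos(a),np.sin(a)]))
E
```

```text
t 3.7 pos [ 0.4978 -0.2034  0.0196] turn units [ 0.0002 -0.0002  0.0002] then shift units [-0.0025  0.0041 -1.3363] rows 3.2069426555474614
[0.50761567 0.12387862] [0.57812169 0.1548286 ]
```

Call:
servo_tool(steps=[{"x":0,"y":0,"z":-0.15,"ax":0,"ay":0,"az":0,"grip":1},{"x":0,"y":0,"z":-0.35,"ax":0,"ay":0,"az":0,"grip":1},{"x":0,"y":0,"z":-0.4,"ax":0,"ay":0,"az":0,"grip":1},{"x":0,"y":0,"z":-0.4,"ax":0,"ay":0,"az":0.033,"grip":1},{"x":0,"y":0,"z":-0.1,"ax":0,"ay":0,"az":0,"grip":1}])

```text
time_s: 4.32
eef_pos: [0.4992, -0.2039, 0.2326]
tool_rot: [0.979, 0.205, 0.003, 0.002]
wrist_force: [0.6, 0.1, -2.8]
finger_gap: 0.0154
gripper_force: 59.1
```

```bash
python3 go.py .5076 .1239 .23 23.7
```

```text
t 4.33 pos [ 0.4992 -0.2039  0.2326] turn units [ 0.0015 -0.0015 -0.0002] then shift units [ 0.9295 -1.9789  0.0176] rows 5.2470519607836925
```

Call:
servo_tool(steps=[{"x":0.13,"y":-0.28,"z":0,"ax":0,"ay":0,"az":0,"grip":1},{"x":0.13,"y":-0.28,"z":0,"ax":0,"ay":0,"az":0,"grip":1},{"x":0.13,"y":-0.28,"z":0,"ax":0,"ay":0,"az":0,"grip":1},{"x":0.13,"y":-0.28,"z":0,"ax":0,"ay":0,"az":0,"grip":1},{"x":0.13,"y":-0.28,"z":0,"ax":0,"ay":0,"az":0,"grip":1}])

```text
time_s: 4.95
eef_pos: [0.5011, 0.0295, 0.2276]
tool_rot: [0.979, 0.206, -0.002, -0.0]
wrist_force: [1.1, -0.5, -1.6]
finger_gap: 0.0153
gripper_force: 59.0
```

Call:
servo_tool(steps=[{"x":0.13,"y":-0.28,"z":0,"ax":0,"ay":0,"az":0,"grip":1},{"x":0.13,"y":-0.28,"z":0,"ax":0,"ay":0,"az":0,"grip":1},{"x":0,"y":0,"z":0,"ax":0,"ay":0,"az":0,"grip":1},{"x":0,"y":0,"z":0,"ax":0,"ay":0,"az":0,"grip":1}])

```text
time_s: 5.45
eef_pos: [0.5034, 0.12, 0.2278]
tool_rot: [0.979, 0.206, -0.002, 0.0]
wrist_force: [0.1, -1.3, -1.4]
finger_gap: 0.0153
gripper_force: 59.2
```

```bash
python3 go.py .5076 .1239 .23 23.7;  python3 - <<'E'
from h import *
c=cams.calibration("wrist");im=cams.snapshot("wrist")[:,:,::-1].copy();cv2.imwrite("pics/w3raw.png",im)
import pickle;pickle.dump(c,open("w3.pkl","wb"))
a=np.radians(23.7);R=np.array([[np.cos(a),-np.sin(a)],[np.sin(a),np.cos(a)]])
for m in [(45,50,90),(45,-50,90),(-105,50,90),(-105,-50,90),(0,0,164),(-40,36,100),(-40,-36,100),(-40,44,100),(-40,-44,100)]:
    print(m,(proj(c,[*(R@np.array(m[:2])/1e3+[.6587,.1902]),m[2]/1e3])/.7).round(1))
cv2.imwrite("pics/w3.png",cv2.resize(im,(800,600),interpolation=cv2.INTER_CUBIC))
E
```

```text
t 5.45 pos [0.5034 0.12   0.2278] turn units [0.0001 0.001  0.0001] then shift units [ 0.036  -0.0125 -0.0147] rows 0.09813055292569475
(45, 50, 90) [ 274.1 -199.1]
(45, -50, 90) [ 504.5 -199. ]
(-105, 50, 90) [292.3 157.7]
(-105, -50, 90) [487.1 157.8]
(0, 0, 164) [ 387.6 -171.5]
(-40, 36, 100) [311.1  12.3]
(-40, -36, 100) [467.6  12.4]
(-40, 44, 100) [293.8  12.4]
(-40, -44, 100) [485.   12.5]
```

View pics/w3.png

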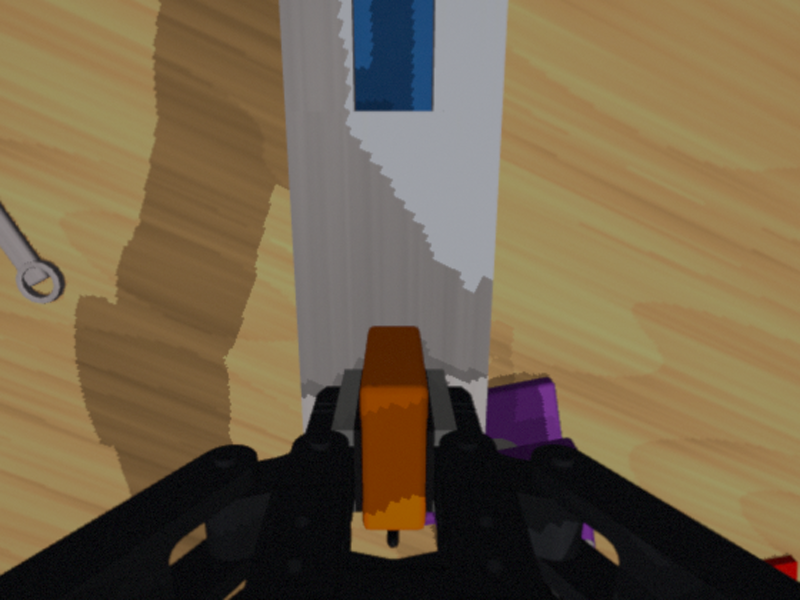

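The wrist view shows the plate held square, with the slot bottom at (393,110), but it hides the stand. I'll sidestep to see the deck and rod.

Call:
servo_tool(steps=[{"x":0.1,"y":0.35,"z":-0.1,"ax":0,"ay":0,"az":0,"grip":1},{"x":0.2,"y":0.3,"z":-0.15,"ax":0,"ay":0,"az":0,"grip":1},{"x":0.15,"y":0.1,"z":-0.15,"ax":0,"ay":0,"az":0,"grip":1},{"x":0,"y":0,"z":0,"ax":0,"ay":0,"az":0,"grip":1},{"x":0,"y":0,"z":0,"ax":0,"ay":0,"az":0,"grip":1}])

```text
time_s: 6.12
eef_pos: [0.6099, 0.044, 0.2879]
tool_rot: [0.979, 0.205, -0.002, -0.0]
wrist_force: [0.2, 0.2, -2.5]
finger_gap: 0.015
gripper_force: 59.6
```

```bash
python3 go.py .5076 .1239 .23 23.7;  python3 - <<'E'
from h import *
import pickle
c=pickle.load(open("w3.pkl","rb"));u=.7
s=np.array([.5034,.12]);z=.2162;a=np.radians(23.7)
for p in[(354,110),(433,110),(393.5,110)]:
    d=onz(c,p[0]*u,p[1]*u,z)[:2]-s;print("slot bottom rel tcp in tool fwd,left",d@[np.cos(a),np.sin(a)],d@[-np.sin(a),np.cos(a)])
c=cams.calibration("wrist");im=cams.snapshot("wrist")[:,:,::-1].copy();cv2.imwrite("pics/w4raw.png",im)
pickle.dump(c,open("w4.pkl","wb"))
R=np.array([[np.cos(a),-np.sin(a)],[np.sin(a),np.cos(a)]])
for m in [(45,50,90),(45,-50,90),(-105,50,90),(-105,-50,90),(0,0,164),(-40,36,100),(-40,-36,100),(-40,44,100),(-40,-44,100)]:
    print(m,(proj(c,[*(R@np.array(m[:2])/1e3+[.6587,.1902]),m[2]/1e3])/.7).round(1))
cv2.imwrite("pics/w4.png",cv2.resize(im,(800,600),interpolation=cv2.INTER_CUBIC))
E
```

```text
t 6.12 pos [0.6099 0.044  0.2879] turn units [-0.0003  0.001  -0.0004] then shift units [-0.4103 -0.7615  0.386 ] rows 2.2731659588350017
slot bottom rel tcp in tool fwd,left 0.08166336384848924 0.010722780714380991
slot bottom rel tcp in tool fwd,left 0.08167665332932324 -0.010971683331154497
slot bottom rel tcp in tool fwd,left 0.08166738091973745 -0.00012492993334206628
(45, 50, 90) [110.5   7.5]
(45, -50, 90) [282.5   6.5]
(-105, 50, 90) [145.3 260.5]
(-105, -50, 90) [296.3 260.3]
(0, 0, 164) [149.7  75.2]
(-40, 36, 100) [146.2 159.2]
(-40, -36, 100) [264.5 158.9]
(-40, 44, 100) [133.1 159.3]
(-40, -44, 100) [277.7 158.9]
```

View pics/w4.png

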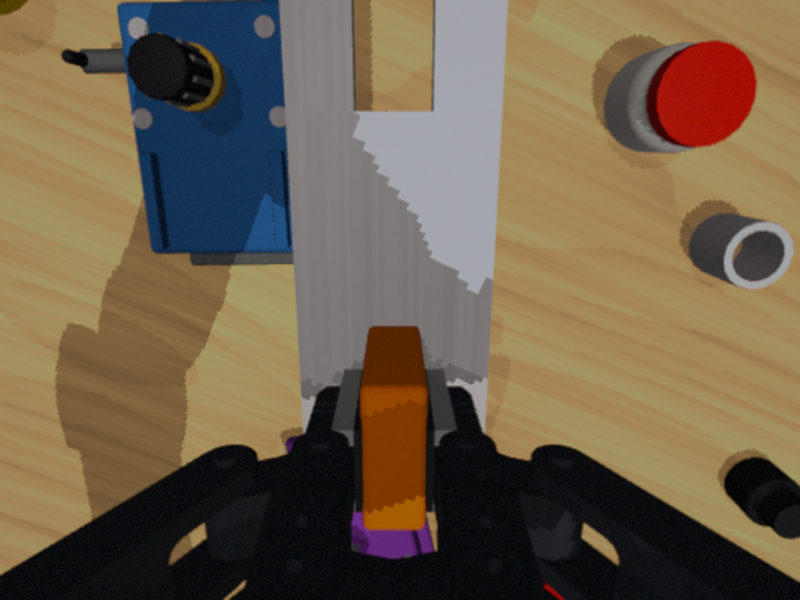

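The wrist view shows the deck's left edge from (120,5) to (152,252) and the cap top at (157,67), about 7 px off the prediction. I'll enlarge this area to refine it.

Run:
```python
import cv2
im=cv2.imread("pics/w4raw.png")[0:190,30:210];cv2.imwrite("pics/w4c.png",cv2.resize(cv2.convertScaleAbs(im,alpha=1.6),(568,600),interpolation=cv2.INTER_CUBIC))
```

```text
(no output)
```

View pics/w4c.png

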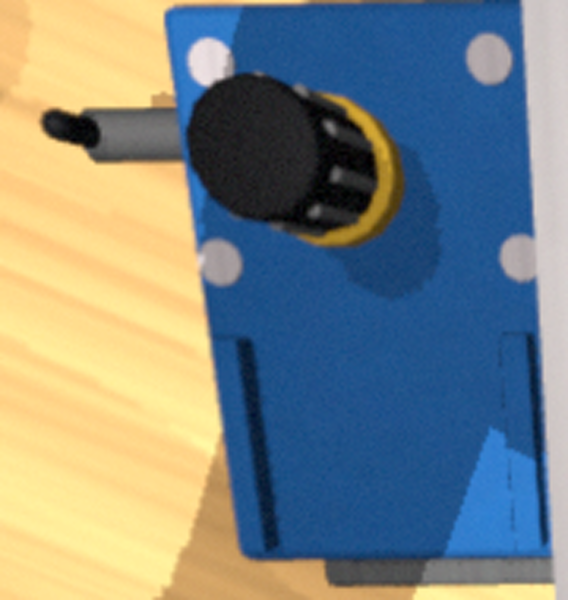

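Run:
```python
from h import *
import pickle
from scipy.optimize import least_squares
c=pickle.load(open("w4.pkl","rb"))
t=lambda u,v:np.array([(u+.5)*.3169-.5+30,(v+.5)*.3167-.5])
D=[(45,50,90,166,7),(-105,50,90,240,557),(0,0,164,254,147),(-40,36,100,238,339),(-100,36,100,265,549),(-40,-36,100,502,334),(-40,-44,100,528,334)]
def f(p):
    C,S=np.cos(p[2]),np.sin(p[2]);return np.concatenate([proj(c,[p[0]+(C*a-S*b)/1e3,p[1]+(S*a+C*b)/1e3,z/1e3])-t(u,v) for a,b,z,u,v in D])
s=least_squares(f,[.66,.19,.41],loss="soft_l1",x_scale=[.01]*3).x;print(s.round(4),np.degrees(s[2]));print(f(s).reshape(-1,2).round(1).tolist())
n=np.array([np.cos(s[2]),np.sin(s[2])])
for k in(.165,.088):print(k,(s[:2]-k*n).round(4))
```

```text
[0.6642 0.1885 0.4097] 23.474532212648548
[[-1.0, -2.8], [-1.1, 1.5], [-0.6, -0.6], [0.7, -0.9], [0.6, 1.0], [0.2, 0.7], [1.3, 0.7]]
0.165 [0.5128 0.1228]
0.088 [0.5835 0.1535]
```

```bash
python3 go.py .5128 .1228 .23 23.5
```

```text
t 6.17 pos [0.6096 0.0445 0.2879] turn units [-0.0004  0.001   0.001 ] then shift units [-0.3839 -0.7358  0.3857] rows 2.196388022398693
```

Call:
servo_tool(steps=[{"x":-0.18,"y":-0.2,"z":0,"ax":0,"ay":0.001,"az":0.001,"grip":1},{"x":-0.2,"y":-0.25,"z":0,"ax":0,"ay":0,"az":0,"grip":1},{"x":0,"y":-0.25,"z":0.2,"ax":0,"ay":0,"az":0,"grip":1},{"x":0,"y":-0.035,"z":0.19,"ax":0,"ay":0,"az":0,"grip":1},{"x":0,"y":0,"z":0,"ax":0,"ay":0,"az":0,"grip":1}])

```text
time_s: 6.8
eef_pos: [0.5121, 0.1234, 0.2286]
tool_rot: [0.979, 0.205, -0.002, -0.0]
wrist_force: [-0.5, -0.6, -1.3]
finger_gap: 0.0157
gripper_force: 59.4
```

Call:
servo_tool(steps=[{"x":0,"y":0,"z":0.2,"ax":0,"ay":0,"az":0,"grip":1},{"x":0,"y":0,"z":0,"ax":0,"ay":0,"az":0,"grip":1},{"x":0,"y":0,"z":0,"ax":0,"ay":0,"az":0,"grip":1}])

```text
time_s: 7.18
eef_pos: [0.5162, 0.1229, 0.2017]
tool_rot: [0.979, 0.203, 0.002, -0.0]
wrist_force: [-0.1, -0.9, -2.5]
finger_gap: 0.015
gripper_force: 59.4
```

```bash
python3 go.py .5128 .1228 .1126 23.5
```

```text
t 7.17 pos [0.5162 0.1229 0.2017] turn units [ 0.0001 -0.0015 -0.0002] then shift units [-0.0208 -0.0082  0.5942] rows 1.427009836934674
```

Now I'll descend to about 4 mm above the deck, in small rows.

Call:
servo_tool(steps=[{"x":-0.02,"y":-0.008,"z":0.15,"ax":0,"ay":-0.0015,"az":0,"grip":1},{"x":0,"y":0,"z":0.15,"ax":0,"ay":0,"az":0,"grip":1},{"x":0,"y":0,"z":0.12,"ax":0,"ay":0,"az":0,"grip":1},{"x":0,"y":0,"z":0,"ax":0,"ay":0,"az":0,"grip":1}])

```text
time_s: 7.68
eef_pos: [0.5122, 0.1229, 0.1377]
tool_rot: [0.979, 0.204, -0.001, 0.0]
wrist_force: [-0.6, 0.5, -2.4]
finger_gap: 0.015
gripper_force: 59.5
```

```bash
python3 go.py .5128 .1228 .1126 23.5
```

```text
t 7.67 pos [0.5122 0.1229 0.1377] turn units [ 0.      0.0007 -0.0001] then shift units [0.0034 0.0022 0.1674] rows 0.40176069425451794
```

Call:
servo_tool(steps=[{"x":0.003,"y":0.002,"z":0.08,"ax":0,"ay":0.0007,"az":0,"grip":1},{"x":0,"y":0,"z":0.08,"ax":0,"ay":0,"az":0,"grip":1},{"x":0,"y":0,"z":0,"ax":0,"ay":0,"az":0,"grip":1}])

```text
time_s: 8.05
eef_pos: [0.512, 0.1228, 0.1127]
tool_rot: [0.979, 0.204, -0.001, 0.0]
wrist_force: [-0.3, 0.5, -1.8]
finger_gap: 0.0151
gripper_force: 59.5
```

```bash
python3 go.py .5128 .1228 .1126 23.5
python3 - <<'E'
from h import *
a=cams.snapshot("side")[185:275,160:300,::-1];b=cams.snapshot("top")[135:225,175:295,::-1]
f=lambda x:cv2.resize(cv2.convertScaleAbs(x,alpha=1.4),(400,300),interpolation=cv2.INTER_CUBIC)
a=cv2.resize(cv2.convertScaleAbs(a,alpha=1.2),(467,300),interpolation=cv2.INTER_CUBIC)
cv2.imwrite("pics/s1.png",np.vstack([a,cv2.copyMakeBorder(f(b),0,0,0,67,cv2.BORDER_CONSTANT)]))
E
```

```text
t 8.05 pos [0.512  0.1228 0.1127] turn units [-0.0001  0.0004  0.    ] then shift units [0.0049 0.0024 0.0006] rows 0.013135858526293717
```

View pics/s1.png

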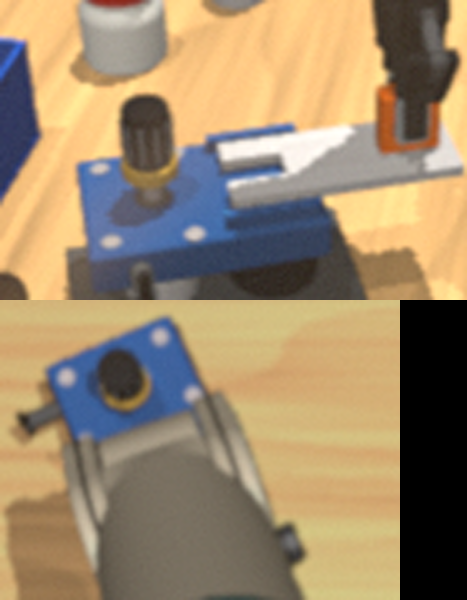

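The close view (my tenth and last picture) shows the plate level between the rails, slot facing the rod, tip still short of the nut. I'll slide in while watching force.

Call:
servo_tool(steps=[{"x":0.06,"y":0.002,"z":0,"ax":0,"ay":0.0004,"az":0,"grip":1},{"x":0.06,"y":0,"z":0,"ax":0,"ay":0,"az":0,"grip":1},{"x":0.06,"y":0,"z":0,"ax":0,"ay":0,"az":0,"grip":1},{"x":0.06,"y":0,"z":0,"ax":0,"ay":0,"az":0,"grip":1},{"x":0,"y":0,"z":0,"ax":0,"ay":0,"az":0,"grip":1}])

```text
time_s: 8.78
eef_pos: [0.5467, 0.1376, 0.1135]
tool_rot: [0.979, 0.204, 0.001, -0.0]
wrist_force: [0.4, -0.5, -2.4]
finger_gap: 0.0153
gripper_force: 59.5
```

Call:
servo_tool(steps=[{"x":0.05,"y":0,"z":0,"ax":0,"ay":0,"az":0,"grip":1},{"x":0.05,"y":0,"z":0,"ax":0,"ay":0,"az":0,"grip":1},{"x":0,"y":0,"z":0,"ax":0,"ay":0,"az":0,"grip":1}])

```text
time_s: 9.15
eef_pos: [0.5604, 0.1435, 0.1136]
tool_rot: [0.979, 0.204, 0.001, -0.0]
wrist_force: [-0.5, -0.7, -1.8]
finger_gap: 0.0152
gripper_force: 59.5
```

```bash
python3 go.py .5835 .1535 .1096 23.5; python3 -c "
from h import *;s=r.get_state();print(s['wrist_force'],s['wrist_torque'])"
```

```text
t 9.15 pos [0.5604 0.1435 0.1136] turn units [-0.     -0.0009  0.0001] then shift units [0.168  0.0006 0.0269] rows 0.4083742044311828
[-0.5257669  -0.66544418 -1.8243325 ] [-0.02705331  0.15035234  0.00343802]
```

Call:
servo_tool(steps=[{"x":0.05,"y":0,"z":0.01,"ax":0,"ay":-0.0009,"az":0,"grip":1},{"x":0.05,"y":0,"z":0.01,"ax":0,"ay":0,"az":0,"grip":1},{"x":0.03,"y":0,"z":0,"ax":0,"ay":0,"az":0,"grip":1},{"x":0,"y":0,"z":0,"ax":0,"ay":0,"az":0,"grip":1}])

```text
time_s: 9.65
eef_pos: [0.5778, 0.1511, 0.1105]
tool_rot: [0.979, 0.204, -0.0, 0.0]
wrist_force: [0.3, 0.6, -1.9]
finger_gap: 0.015
gripper_force: 59.5
```

Call:
servo_tool(steps=[{"x":0.015,"y":0,"z":0,"ax":0,"ay":0,"az":0,"grip":1},{"x":0,"y":0,"z":0,"ax":0,"ay":0,"az":0,"grip":1}])

```text
time_s: 9.9
eef_pos: [0.5796, 0.1518, 0.1107]
tool_rot: [0.979, 0.204, -0.0, 0.0]
wrist_force: [1.1, 0.1, -3.1]
finger_gap: 0.0152
gripper_force: 59.5
```

```bash
python3 go.py .5835 .1535 .1096 23.5
```

```text
t 9.9 pos [0.5796 0.1518 0.1107] turn units [ 0.      0.0002 -0.    ] then shift units [ 0.0283 -0.0001  0.0072] rows 0.07006462762619099
```

Call:
servo_tool(steps=[{"x":0.01,"y":0,"z":0.003,"ax":0,"ay":0,"az":0,"grip":1},{"x":0.01,"y":0,"z":0,"ax":0,"ay":0,"az":0,"grip":1},{"x":0,"y":0,"z":0,"ax":0,"ay":0,"az":0,"grip":1}])

```text
time_s: 10.28
eef_pos: [0.5824, 0.1531, 0.1102]
tool_rot: [0.979, 0.204, -0.0, 0.0]
wrist_force: [0.1, 0.4, -2.1]
finger_gap: 0.015
gripper_force: 59.5
```

Call:
servo_tool(steps=[{"x":0.008,"y":0,"z":0,"ax":0,"ay":0,"az":0,"grip":1},{"x":0,"y":0,"z":0,"ax":0,"ay":0,"az":0,"grip":1}])

```text
time_s: 10.52
eef_pos: [0.5835, 0.1535, 0.1101]
tool_rot: [0.979, 0.204, -0.0, 0.0]
wrist_force: [-0.0, 0.2, -1.8]
finger_gap: 0.0151
gripper_force: 59.5
```

Call:
servo_tool(steps=[{"x":0.006,"y":0,"z":0,"ax":0,"ay":0,"az":0,"grip":1},{"x":0,"y":0,"z":0,"ax":0,"ay":0,"az":0,"grip":1}])

```text
time_s: 10.78
eef_pos: [0.5842, 0.1538, 0.1101]
tool_rot: [0.979, 0.204, -0.0, 0.0]
wrist_force: [0.4, -0.2, -2.8]
finger_gap: 0.0156
gripper_force: 59.5
```

Call:
servo_tool(steps=[{"x":0.007,"y":0,"z":0,"ax":0,"ay":0,"az":0,"grip":1},{"x":0,"y":0,"z":0,"ax":0,"ay":0,"az":0,"grip":1}])

```text
time_s: 11.02
eef_pos: [0.5844, 0.1538, 0.11]
tool_rot: [0.979, 0.204, -0.001, 0.0]
wrist_force: [-3.7, -1.7, -0.9]
finger_gap: 0.0151
gripper_force: 59.7
```

Call:
servo_tool(steps=[{"x":0.007,"y":0,"z":0,"ax":0,"ay":0,"az":0,"grip":1},{"x":0,"y":0,"z":0,"ax":0,"ay":0,"az":0,"grip":1}])

```text
time_s: 11.28
eef_pos: [0.5844, 0.1539, 0.11]
tool_rot: [0.979, 0.204, -0.002, 0.0]
wrist_force: [-5.9, -2.6, 2.1]
finger_gap: 0.0153
gripper_force: 60.1
```

Call:
servo_tool(steps=[{"x":0.007,"y":0,"z":0,"ax":0,"ay":0,"az":0,"grip":1},{"x":0,"y":0,"z":0,"ax":0,"ay":0,"az":0,"grip":1}])

```text
time_s: 11.52
eef_pos: [0.5844, 0.1539, 0.11]
tool_rot: [0.979, 0.204, -0.003, 0.001]
wrist_force: [-7.9, -3.2, 3.9]
finger_gap: 0.0154
gripper_force: 60.5
```

Contact at the expected spot: the rod is at the slot's bottom. I'll press lightly onto the deck and release.

Call:
servo_tool(steps=[{"x":0,"y":0,"z":0.006,"ax":0,"ay":0,"az":0,"grip":1},{"x":0,"y":0,"z":0,"ax":0,"ay":0,"az":0,"grip":1}])

```text
time_s: 11.78
eef_pos: [0.5843, 0.1538, 0.1096]
tool_rot: [0.979, 0.204, -0.003, 0.001]
wrist_force: [-9.6, -3.1, 8.9]
finger_gap: 0.0155
gripper_force: 61.2
```

Call:
servo_tool(steps=[{"x":-0.008,"y":0,"z":0,"ax":0,"ay":0,"az":0,"grip":0.4},{"x":0,"y":0,"z":0,"ax":0,"ay":0,"az":0,"grip":0},{"x":0,"y":0,"z":0,"ax":0,"ay":0,"az":0,"grip":-0.4},{"x":0,"y":0,"z":0,"ax":0,"ay":0,"az":0,"grip":-0.4}])

```text
time_s: 12.28
eef_pos: [0.5864, 0.1548, 0.1093]
tool_rot: [0.979, 0.204, -0.0, 0.0]
wrist_force: [-0.0, 0.5, -0.4]
finger_gap: 0.0598
gripper_force: 0.0
```

```bash
python3 go.py .6651 .1889 .25 23.5
```

```text
t 12.28 pos [0.5864 0.1548 0.1093] turn units [-0.      0.0001  0.    ] then shift units [ 5.721e-01  9.000e-04 -9.382e-01] rows 2.6370589878768316
```

Call:
servo_tool(steps=[{"x":0,"y":0,"z":-0.2,"ax":0,"ay":0,"az":0,"grip":-0.4},{"x":0,"y":0,"z":-0.35,"ax":0,"ay":0,"az":0,"grip":-0.4},{"x":0.07,"y":0,"z":-0.35,"ax":0,"ay":0,"az":0,"grip":1},{"x":0.3,"y":0,"z":0,"ax":0,"ay":0,"az":0,"grip":1},{"x":0.2,"y":0,"z":0,"ax":0,"ay":0,"az":0,"grip":1}])

```text
time_s: 12.9
eef_pos: [0.6663, 0.1896, 0.2455]
tool_rot: [0.979, 0.204, 0.001, -0.0]
wrist_force: [0.0, 0.1, -0.3]
finger_gap: 0.005
gripper_force: 0.0
```

Call:
servo_tool(steps=[{"x":0,"y":0,"z":0,"ax":0,"ay":0,"az":0,"grip":1},{"x":0,"y":0,"z":0.1,"ax":0,"ay":0,"az":0,"grip":1},{"x":0,"y":0,"z":0,"ax":0,"ay":0,"az":0,"grip":1}])

```text
time_s: 13.28
eef_pos: [0.6625, 0.1878, 0.2271]
tool_rot: [0.979, 0.204, -0.003, 0.0]
wrist_force: [1.1, -0.1, 0.6]
finger_gap: -0.0001
gripper_force: 0.0
```

```bash
python3 go.py .6651 .1889 .17 23.5
python3 - <<'E'
# check plate grip position in side view by the orange blob centroid vs prediction
from h import *
im=cams.snapshot("side");hsv=cv2.cvtColor(im,cv2.COLOR_RGB2HSV)
m=cv2.inRange(hsv,(5,150,90),(18,255,255));n,l,st,ce=cv2.connectedComponentsWithStats(m)
for i in range(1,n):
    if st[i,4]>40: print(st[i],ce[i].round(1))
c=cams.calibration("side");print(proj(c,[.5844,.1538,.1205]).round(1),proj(c,[.6651,.1889,.164]).round(1))
E
```

```text
t 13.28 pos [0.6625 0.1878 0.2271] turn units [-0.0001  0.0018 -0.    ] then shift units [1.860e-02 3.000e-04 3.806e-01] rows 0.9144564230808858
[338 161  46  35  78] [358.1 175.7]
[236 214  20  23 371] [245.9 224.9]
[ 87 249  22  14  51] [ 97.5 253.9]
[ 66 263  83  47 504] [120.6 292.1]
[ 69 371  88  49 123] [107.2 384.9]
[245.5 225.9] [201.9 214.5]
```

The grip sits where it should in the side view. Now the cap.

Call:
servo_tool(steps=[{"x":0.018,"y":0,"z":0.15,"ax":0,"ay":0.0018,"az":0,"grip":1},{"x":0,"y":0,"z":0.15,"ax":0,"ay":0,"az":0,"grip":1},{"x":0,"y":0,"z":0.04,"ax":0,"ay":0,"az":0,"grip":1},{"x":0,"y":0,"z":0,"ax":0,"ay":0,"az":0,"grip":1}])

```text
time_s: 13.82
eef_pos: [0.667, 0.1898, 0.1784]
tool_rot: [0.979, 0.204, 0.002, -0.0]
wrist_force: [0.3, -1.0, 0.1]
finger_gap: 0.0003
gripper_force: 0.0
```

```bash
python3 go.py .6651 .1889 .148 23.5
```

```text
t 13.82 pos [0.667  0.1898 0.1784] turn units [ 0.     -0.0015 -0.    ] then shift units [-1.420e-02  2.000e-04  2.028e-01] rows 0.48783310774478716
```

Call:
servo_tool(steps=[{"x":-0.012,"y":0,"z":0.04,"ax":0,"ay":-0.0012,"az":0,"grip":1},{"x":0,"y":0,"z":0.03,"ax":0,"ay":0,"az":0,"grip":1},{"x":0,"y":0,"z":0.03,"ax":0,"ay":0,"az":0,"grip":1},{"x":0,"y":0,"z":0,"ax":0,"ay":0,"az":0,"grip":1}])

```text
time_s: 14.32
eef_pos: [0.6652, 0.1891, 0.1627]
tool_rot: [0.979, 0.204, 0.0, -0.0]
wrist_force: [-0.6, 0.4, -0.1]
finger_gap: -0.0
gripper_force: 0.0
```

Call:
servo_tool(steps=[{"x":0,"y":0,"z":0.03,"ax":0,"ay":0,"az":0,"grip":1},{"x":0,"y":0,"z":0.03,"ax":0,"ay":0,"az":0,"grip":1},{"x":0,"y":0,"z":0,"ax":0,"ay":0,"az":0,"grip":1}])

```text
time_s: 14.7
eef_pos: [0.6659, 0.1893, 0.1544]
tool_rot: [0.979, 0.204, 0.001, -0.0]
wrist_force: [0.5, -0.0, 2.1]
finger_gap: -0.0001
gripper_force: 0.9
```

Call:
servo_tool(steps=[{"x":0,"y":0,"z":0.02,"ax":0,"ay":0,"az":0,"grip":1},{"x":0,"y":0,"z":0,"ax":0,"ay":0,"az":0,"grip":1}])

```text
time_s: 14.95
eef_pos: [0.666, 0.1893, 0.1515]
tool_rot: [0.979, 0.204, 0.001, -0.0]
wrist_force: [-0.0, 0.8, 3.0]
finger_gap: -0.0001
gripper_force: 1.9
```

Call:
servo_tool(steps=[{"x":0,"y":0,"z":0.02,"ax":0,"ay":0,"az":0,"grip":1},{"x":0,"y":0,"z":0,"ax":0,"ay":0,"az":0,"grip":1}])

```text
time_s: 15.2
eef_pos: [0.6659, 0.1893, 0.1484]
tool_rot: [0.979, 0.204, 0.001, -0.0]
wrist_force: [1.5, 0.5, 2.8]
finger_gap: 0.0005
gripper_force: 1.9
```

Call:
servo_tool(steps=[{"x":0,"y":0,"z":0.02,"ax":0,"ay":0,"az":0,"grip":1},{"x":0,"y":0,"z":0,"ax":0,"ay":0,"az":0,"grip":1}])

```text
time_s: 15.45
eef_pos: [0.666, 0.1893, 0.148]
tool_rot: [0.979, 0.204, 0.001, -0.0]
wrist_force: [-3.7, -1.2, 17.5]
finger_gap: 0.0001
gripper_force: 8.6
```

Call:
servo_tool(steps=[{"x":0,"y":0,"z":0.02,"ax":0,"ay":0,"az":0,"grip":1},{"x":0,"y":0,"z":0,"ax":0,"ay":0,"az":0,"grip":1}])

```text
time_s: 15.7
eef_pos: [0.6661, 0.1893, 0.1479]
tool_rot: [0.979, 0.204, 0.002, -0.0]
wrist_force: [-9.2, -2.5, 31.7]
finger_gap: -0.0001
gripper_force: 15.8
```

The nut bears at a cap height of 0.148, as expected. Retreating.

Call:
servo_tool(steps=[{"x":0,"y":0,"z":-0.1,"ax":0,"ay":0,"az":0,"grip":1},{"x":0,"y":0,"z":-0.3,"ax":0,"ay":0,"az":0,"grip":1},{"x":0,"y":0,"z":-0.3,"ax":0,"ay":0,"az":0,"grip":1},{"x":0,"y":0,"z":0,"ax":0,"ay":0,"az":0,"grip":1}])

```text
time_s: 16.2
eef_pos: [0.6675, 0.1897, 0.2509]
tool_rot: [0.979, 0.204, 0.004, -0.0]
wrist_force: [0.6, -0.3, -0.6]
finger_gap: 0.0003
gripper_force: 0.0
```

Call:
servo_tool(steps=[{"x":-0.35,"y":0,"z":0,"ax":0,"ay":0,"az":0,"grip":1},{"x":-0.2,"y":0.1,"z":0,"ax":0,"ay":0,"az":0,"grip":1},{"x":0,"y":0,"z":0,"ax":0,"ay":0,"az":0,"grip":1}])

```text
time_s: 16.58
eef_pos: [0.5936, 0.1395, 0.2459]
tool_rot: [0.979, 0.202, -0.002, 0.001]
wrist_force: [1.0, 0.5, -0.2]
finger_gap: -0.0003
gripper_force: 0.0
```

Run:
```python
from h import *
im=cams.snapshot("side");m=cv2.inRange(cv2.cvtColor(im,cv2.COLOR_RGB2HSV),(5,150,90),(18,255,255));n,l,st,ce=cv2.connectedComponentsWithStats(m)
for i in range(1,n):
    if 230<ce[i][0]<260 and st[i,4]>40: print(st[i],ce[i].round(1))
print(r.get_state()["eef_pos"],r.get_state()["wrist_force"])
# grip and slot in the wrist view: white plate tips / deck corners predicted vs. seen orange
c=cams.calibration("wrist");w=cams.snapshot("wrist");m=cv2.inRange(cv2.cvtColor(w,cv2.COLOR_RGB2HSV),(8,150,60),(18,255,255));n,l,st,ce=cv2.connectedComponentsWithStats(m)
for i in range(1,n):
    if st[i,4]>80: print("wrist",st[i],ce[i].round(1))
print(proj(c,[.5844,.1538,.143]).round(1))
```

```text
[236 214  20  23 368] [245.9 224.9]
[0.59486915 0.14139844 0.24619565] [1.49954695 0.83871464 0.5170658 ]
wrist [242 178  24  65 607] [254.3 204.5]
[252.9 216.1]
```

```bash
python3 -c "
from h import *
print(finish_job())"
```

```text
the job is handed in; nothing more can be done
None
```

The job is handed in: the plate stopped against the rod at the expected spot, was released on the deck, and its grip did not move in the side view when I pushed the cap down until the nut bore on the plate (cap top at about 148 mm). I did not re-check the other bench items at the end, but no unexpected contact force showed.

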